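Fit the missing end plate to a battery module

TASK

Draw the tabbed end plate up out of the leaning slotted rack and lower it, tab up, into the open gap between the cells and the pusher of the stacking fixture until it stands fully home; do not let go of it before that. Then let go and press the fixture's pedal down to its stop to square the plate against the cells, hold it there for a moment and let it come back up. Leave the other two plates in the rack, and the screwdriver and tape roll where they lie.

Things in the scene. Friction and masses are not known exactly. Their poses are not given: they have to be found in the camera images.
- end_plate: Pale glass-fibre end plate, loose, 0.15-0.3 kg: 8 mm thick (x), body 140 mm wide (y), 100 mm high (z), with a tab 60 mm wide, 40 mm high on the middle of its upper edge (140 mm overall, upside-down T). Front and back alike. Origin: middle of its bottom edge; z runs up the plate to the tab. Starts in one of the rack's three slots, its top leaning 30 degrees to the rack's -x side.
- spacer_plain: Loose plain rectangular spacer plate of the same pale board, 8 x 140 x 80 mm high, no tab, standing in another slot of the rack; origin and axes as for the end plate. Stays where it is.
- spacer_eared: Loose spacer plate of the same pale board, 8 x 140 mm, 65 mm high in the middle and 80 mm at its two end corners (ears 30 mm wide), no tab, in the remaining slot of the rack; origin and axes as for the end plate. Stays where it is.
- rack: Fixed plate rack, aluminium with black slot walls, 200 (x) by 170 mm (y). Origin on the table under its middle, z up. Three slots along y at x = -55, 0, +55 mm (at the plates' bottom edges, 24 mm above the table). Slots lean 30 degrees: their upward direction is (-0.5, 0, 0.866) in this frame; 11 mm wide, 65 mm deep along it. End cheeks, 68 mm high, leave 3 mm at each end of a plate.
- gap (a point): Middle of the floor of the fixed fixture's gap, 15 mm above the table; z up, +x from pedal to cells. Gap 18 mm wide (x -9 to 9 mm), 154 mm long (y), between side rails 30 mm high. Beyond it (+x) five blue cells in a row, 148 mm wide, 98 mm high from the gap's floor, with an end plate like the missing one at their far end. On its -x side a steel pusher 64 mm high that the pedal drives 8 mm to +x.
- pedal (a joint): Hinged spring pedal of the fixture, a steel plate 105 mm long, 90 mm wide, before the pusher. 0 = up at rest, 0.26 rad = down at its stop; needs about 5 N at the pad to start, 9 N at the stop, and springs back up. Hinge along y at x = -65 mm, z = 20 mm in the frame of gap; the free end points to -x, raised 0.30 rad above level at rest.
- pedal_pad (a point): Middle of the top face of the pedal's rubber pad (45 by 84 mm), 80 mm from the hinge; about 67 mm above the table at rest and about 20 mm lower at the stop. It moves with the pedal.
- screwdriver: Loose screwdriver, 190 mm long, lying between rack and fixture; a bystander.
- tape_roll: Loose roll of black tape, 96 mm across and 25 mm high, lying beside the rack or the fixture; a bystander.
Mind the look-alikes: they are no part of the job. What is shaped like the end_plate but turquoise is not meant.

How it is judged:
By the outcome, as a careful person would: the job done as asked, in the order asked, and still so for the second after the job is handed in, with the robot touching nothing.
It also fails if it takes over 54 s, if anything falls off the work surface, if the arm or the gripper's body presses on something with over 40 N, if the wrist force passes 120 N, or if a joint passes its speed limit or range.

ROBOT

A 6-joint arm with a two-finger parallel gripper is mounted at the origin on the work surface. World frame = base frame: x ahead of the robot, y to its left, z up, the work surface at z = 0. Lengths are in m, angles in rad, forces in N, time in s.
With the tool pointing down it reaches from about 0.35 to 0.975 m from the base axis. Payload 4.9 kg.
Tool frame: the origin (TCP) lies midway between the tips of the shut fingers; the grasp point (between the pads) lies 19 mm behind it; z points along the fingers, y is the line along which they close (so a half turn about z gives the same grasp; the last joint's range is limited). The gripper opens to 85 mm and grips with 20 to 120 N. Pads are 22 mm wide; open, the fingers measure 114 mm over their backs; the gripper's body (76 mm by 85 mm) begins 54 mm behind the grasp point. The pads swing forward as they close: fully open they stand 13 mm farther back than shut.
Start: joints at [-1.423, 0.053, 1.613, -0, 1.476, -0.119], TCP at [0.165, -0.603, 0.231] pointing down, gripper open.
Joint ranges: [-3.01, 3.01], [-1.01, 2.22], [0.06, 2.58], [-1.02, 4.17], [0.09, 2.62], [-3.14, 3.14]. Speed limits (rad/s): [2.57, 2.57, 3.14, 3.14, 3.14, 3.14].

INTERFACE

Orientations are given as a unit quaternion [w, x, y, z].
In Python, from plant import state, grab_frame, job_done, cut_out, place_of gives the robot as it stands.
- The arm moves only by the tool jog_arm, never from a script. Its argument "motion" is text: rows parted by semicolons, each of 7 numbers parted by spaces: the opening in per cent of the stroke, from 0 (shut) to 100 (fully open), then the shift along the tool's x, y, z as a fraction of full scale, then the turn, a rotation vector about the tool's x, y, z as a fraction of full scale. A call has exactly 5 rows; each row is the pose to reach, as a shift and turn from the pose commanded when the call began, along the tool's axes at that moment; what a row does not reach only later rows make up. Full scale, the value 1, is 50 cm for a shift and 1.5 rad for a turn. A row lasts 1/8 s, in which the tool goes at most 62.5 mm and 10.7 degrees, less where a joint would pass 70% of its speed; a pose out of reach is approached as far as the arm can. A call with a number of a shift or a turn outside -1 to 1 is refused whole. A call with a gripper value outside its range is refused whole. The fingers move at their own pace and stop on an object; the grip force is fixed at half the most. Time passes only in rows, so rows that repeat a pose let the fingers close, or fill a call up. It gives the time, the measured TCP pose, the force, the opening and the grip force at its end, in the units of the state.
- state(): the state, without advancing time (a new reading comes with each control period).
- grab_frame(name): name is "side" or "top" or "wrist"; returns a dict with "color" (420x560x3 uint8, red, green, blue), "range_z" (420x560 float32, m along the optical axis (not along the pixel's ray), 0 where there is no reading), "intrinsics" (3x3 intrinsics, pixels), "world_from_camera" (4x4, takes a point from camera to world coordinates). Camera axes: x right, y up, looking along -z (the intrinsics and any distortion apply to the point x, -y, -z); pixel columns grow to the right and rows downward; lengths in m; the calibration is good to about 2 mm. A picture is of the moment at which its call begins.
- job_done(): hands the job in; it is judged then, once.
Trained networks look in the newest picture that a camera, given by its name, has taken for a name from the list of things; names that differ only in an ending like _2 or _b are one class to them, and where a whole thing is asked for, a point or a joint stands for the part that bears it (a point fixed in the world has none). Each returns a list of dicts, best first, with "p" (0 to 1); they miss things now and then, are a little off and sometimes report something else, mostly with a low value. They report only what shows in the picture. A call takes as long as a camera call. They do not tell look-alikes from the thing itself.
- cut_out(camera, thing): "pixels" (420x560 bool, what is visible of it).
- place_of(camera, thing): "at" ([x, y, z] in m, in world coordinates, good to about 4 mm: a listed point, or the origin of a listed thing).
The state is a dict: "time": time; "joint_pos": joint angles; "joint_vel": joint speeds; "joint_efforts": joint torques, N m; "tool_pos": TCP position; "tool_rot": TCP orientation; "contact_force": force on the tool from outside, world axes, zero at the start; "ft_torque": the same for the moment, N m; "gripper_width": opening from 0.0 (shut) to 1.0 (fully open); "grasp_force": force on a finger pad.
Only numpy, scipy, OpenCV 4.12 (cv2) and the standard library are available. Lean on these libraries where they do the work, as an engineer would, in place of code of your own. Each camera call takes 0.05 s, during which the arm holds its last target. There are 200 camera calls.

## Working session

There is one attempt and no reset: what is moved stays moved. The work goes in short steps, Python scripts to look and compute and a tool call to move; the robot and the scene stay as the last step left them, time stands still between calls to the robot, and variables do not carry over. Pictures are saved under pics/ and viewed, at most 10 in all, crops included, and the job is handed in when it is done.

Besides the shell and the picture viewer there is one more tool, called after "Call:" by a JSON object that holds its "method" and its "body", one argument or row to a line. jog_arm: Moves the arm, as the interface text tells. Shift numbers are shares of 50 cm and turn numbers shares of 1.5 rad, none past 1 either way. Its arguments: {"type":"object","properties":{"motion":{"type":"string"}},"required":["motion"]}

```bash
mkdir -p pics; ls; python3 - <<'E'
from plant import *
import cv2,numpy as np
s=state();print(s['time'],s['tool_pos'],s['tool_rot'],s['gripper_width'],s['contact_force'])
for c in ['top','side']:
    f=grab_frame(c);cv2.imwrite(f'pics/{c}0.png',f['color'][:,:,::-1]);np.savez(f'{c}0.npz',**f)
    for t in ['end_plate','spacer_plain','spacer_eared','rack','gap','pedal_pad','screwdriver','tape_roll']:
        print(c,t,[(round(d['p'],2),np.round(d['at'],3).tolist()) for d in place_of(c,t)][:4])
E
```

```text
pics
0.0 [ 0.16468001 -0.60226927  0.23006699] [-1.02942350e-03  9.91115073e-01  1.33003201e-01 -8.65683971e-06] 0.9987227200877803 [ 0.10764901 -0.34255378 -0.32096673]
top end_plate [(0.83, [0.33, 0.275, 0.006]), (0.63, [0.576, -0.193, 0.022]), (0.58, [0.279, -0.1, 0.008])]
top spacer_plain [(0.77, [0.626, -0.201, 0.023]), (0.32, [0.572, -0.194, 0.022])]
top spacer_eared [(0.88, [0.68, -0.205, 0.021])]
top rack [(0.93, [0.625, -0.202, 0.004])]
top gap [(0.65, [0.6, 0.204, 0.017])]
top pedal_pad [(0.76, [0.458, 0.2, 0.063])]
top screwdriver [(0.17, [0.459, 0.2, 0.065])]
top tape_roll [(0.71, [0.471, -0.441, -0.002])]
side end_plate [(0.93, [0.329, 0.273, 0.006]), (0.86, [0.569, -0.19, 0.026]), (0.69, [0.272, -0.1, 0.006])]
side spacer_plain [(0.81, [0.621, -0.197, 0.025])]
side spacer_eared [(0.53, [0.682, -0.206, 0.023])]
side rack [(0.66, [0.621, -0.196, 0.003])]
side gap [(0.59, [0.603, 0.208, 0.018])]
side pedal_pad [(0.64, [0.461, 0.201, 0.068])]
side screwdriver [(0.79, [0.536, 0.003, -0.002])]
side tape_roll [(0.88, [0.473, -0.441, 0.0]), (0.2, [0.54, 0.001, -0.001])]
```

View pics/top0.png

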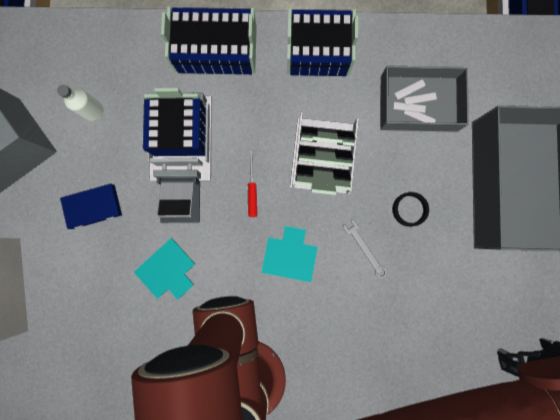

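View pics/side0.png

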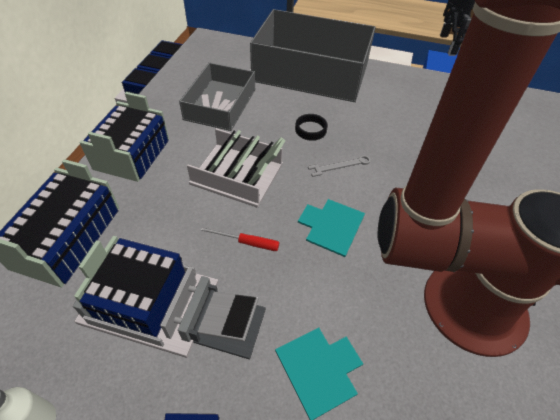

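The picture shows the rack at top (325,152). Candidates shaped like the end plate are the pale tabbed plate in the rack's near slot, top (322,185) / side (272,160), and two turquoise plates lying flat, top (165,270) and (290,255). Pale plates in finished packs also look alike. Only the pale one in the rack fits. I'll confirm it in a crop and measure the frames.

```bash
cat > h.py <<'E'
import numpy as np,cv2
def cloud(f):
    K=f['intrinsics'];z=f['range_z'];v,u=np.indices(z.shape)
    P=np.stack([(u-K[0,2])/K[0,0]*z,-(v-K[1,2])/K[1,1]*z,-z],-1)
    T=f['world_from_camera'];W=P@T[:3,:3].T+T[:3,3];W[z<=0]=np.nan;return W
def plane(p):
    c=np.median(p,0)
    for _ in range(6):
        n=np.linalg.svd(p-c)[2][2] if len(p)<3000 else np.linalg.svd((p-c)[::3],full_matrices=False)[2][2]
        d=abs((p-c)@n);p=p[d<max(.0015,2.0*np.median(d))];c=p.mean(0)
    return c,n,len(p)
E
python3 - <<'E'
from plant import *
from h import *
C={}
for c in ['top','side']:
    f=grab_frame(c);W=C[c]=cloud(f)
    for d in cut_out(c,'end_plate'):
        p=W[d['pixels']&np.isfinite(W[...,0])]
        m=np.median(p,0)
        if abs(m[0]-.56)<.06 and abs(m[1]+.19)<.08:
            cc,n,k=plane(p);print(c,'plate',d['p'],len(p),cc.round(4),n.round(3),k)
            q=p[p[:,2]>.112];print('tab',q.mean(0).round(4) if len(q) else 0,p.min(0).round(3),p.max(0).round(3))
            # tab extents
            if len(q): print(q.min(0).round(4),q.max(0).round(4))
    # cells top
    m=(abs(W[...,2]-.113)<.005)&(abs(W[...,0]-.68)<.15)&(abs(W[...,1]-.2)<.12)
    r=cv2.minAreaRect(W[m][:,:2].astype(np.float32)*1000);print(c,'cells',m.sum(),r,np.median(W[m][:,2]))
    for nm in ['rack','pedal_pad','pedal']:
        try:
            d=cut_out(c,nm)[0];p=W[d['pixels']&np.isfinite(W[...,0])]
            r=cv2.minAreaRect(p[:,:2].astype(np.float32)*1000);print(c,nm,d['p'],r,p[:,2].min().round(3),p[:,2].max().round(3))
            if nm!='rack': print(plane(p))
        except Exception as e: print(nm,e)
    im=f['color'][:,:,::-1]
    a=im[100:205,280:370] if c=='top' else im[120:210,185:290]
    C[c+'i']=cv2.resize(a,(390,400),interpolation=3)
    np.savez(c+'W.npz',W=W)
cv2.imwrite('pics/crop1.png',np.hstack([C['topi'],C['sidei']]))
E
```

```text
top plate 0.95 811 [ 0.5341 -0.1906  0.0978] [-0.861  0.078 -0.502] 579
tab [ 0.5131 -0.1908  0.1313] [ 0.498 -0.266  0.003] [ 0.575 -0.12   0.152]
[ 0.4978 -0.2592  0.112 ] [ 0.531  -0.1216  0.1523]
top cells 2354 ((681.9794311523438, 207.35842895507812), (145.14105224609375, 146.84507751464844), 2.4638969898223877) 0.11081730210893903
top rack 0.68 ((623.1866455078125, -196.75445556640625), (163.96339416503906, 207.15127563476562), 85.00968933105469) -0.003 0.111
top pedal_pad 0.62 ((489.4451904296875, 210.63720703125), (107.47626495361328, 110.24020385742188), 1.1675832271575928) -0.004 0.077
(array([0.48901729, 0.20213256, 0.05601984]), array([0.33687087, 0.00936711, 0.94150426]), 777)
pedal list index out of range
side plate 0.9 344 [ 0.5296 -0.184   0.103 ] [ 0.858 -0.072  0.508] 222
tab [ 0.5095 -0.1811  0.134 ] [ 0.496 -0.253  0.012] [ 0.559 -0.119  0.149]
[ 0.496  -0.2485  0.1121] [ 0.5295 -0.1238  0.1486]
side cells 3933 ((680.2393188476562, 210.29220581054688), (145.27447509765625, 146.3218994140625), 1.8584035634994507) 0.11030659414123367
side rack 0.86 ((621.2132568359375, -230.2873992919922), (242.9891815185547, 251.9031219482422), 87.1976547241211) -0.004 0.145
pedal_pad list index out of range
pedal list index out of range
```

View pics/crop1.png

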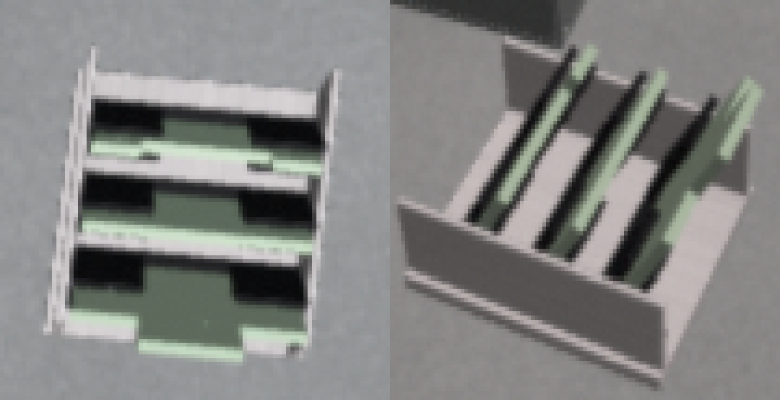

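The crop confirms it: the tabbed pale plate is in the near (−x) slot with its tab at top px (322,187). The plain and eared spacers stand in the slots behind it. Next I'll write a planning helper.

```bash
cat >> h.py <<'E'
from scipy.spatial.transform import Rotation as Ro
def Rw(yaw,lean):  # tool x=+y of part, tool y=plate normal, tool z=-plate up ; degrees
    u=np.array([-np.sin(np.radians(lean)),0,np.cos(np.radians(lean))]);x=np.array([0,1,0.])
    M=np.stack([x,np.cross(-u,x),-u],1)
    return Ro.from_euler('z',yaw,degrees=True)*Ro.from_matrix(M)
def plan(s,p,R):
    q=np.array(s['tool_rot']);R0=Ro.from_quat(q[[1,2,3,0]])
    d=R0.inv().apply(np.array(p)-s['tool_pos']);w=(R0.inv()*R).as_rotvec()
    print('shift',(d/.5).round(3),'turn',(w/1.5).round(3),'mm',(d*1e3).round(1),'deg',np.degrees(w).round(1))
O=np.array([.572,-.192,.024]);RR=Rw(-5,30);U=-RR.as_matrix()[:,2]
G=np.array([.6005,.2065,.015]);RG=Rw(2,0)
E
python3 - <<'E'
from plant import *
from h import *
s=state();print(RR.as_matrix().round(3))
plan(s,O+.186*U,RR)
W=np.load('topW.npz')['W'];m=(abs(W[...,0]-.68)<.1)&(abs(W[...,1]-.207)<.08);print(np.percentile(W[m][:,2],[50,95,99,100]))
E
```

```text
[[ 0.087  0.863  0.498]
 [ 0.996 -0.075 -0.044]
 [ 0.     0.5   -0.866]]
shift [ 0.828 -0.642  0.092] turn [-0.305  0.212 -0.792] mm [ 413.9 -321.2   46.2] deg [-26.2  18.2 -68. ]
[0.10871733 0.11675995 0.15471428 0.15976785]
```

Call:
{"method": "jog_arm", "body": {
  "motion": "70 0.09 -0.07 0 -0.06 0.04 -0.16; 70 0.18 -0.14 0.01 -0.12 0.08 -0.32; 70 0.28 -0.21 0.02 -0.18 0.12 -0.48; 70 0.37 -0.28 0.03 -0.24 0.16 -0.64; 70 0.46 -0.35 0.04 -0.305 0.212 -0.792"
}}

```text
time: 2.02
tool_pos: [0.3415, -0.3718, 0.2115]
tool_rot: [0.142, 0.828, 0.528, 0.126]
contact_force: [0.4, -0.1, 0.8]
gripper_width: 0.7
grasp_force: 0.0
```

```bash
python3 - <<'E'
from plant import *
from h import *
s=state();print(s['time'],s['tool_pos'],s['joint_pos'])
plan(s,O+.186*U,RR)
E
```

```text
2.025 [ 0.34151094 -0.37183665  0.21152925] [-1.13647717 -0.44990951  2.1123435   0.30425292  1.23797103 -0.76587625]
shift [0.452 0.06  0.11 ] turn [-0.09   0.062 -0.22 ] mm [226.   30.1  55. ] deg [ -7.7   5.4 -18.9]
```

Call:
{"method": "jog_arm", "body": {
  "motion": "70 0.12 0.015 0.03 -0.03 0.02 -0.07; 70 0.24 0.03 0.055 -0.06 0.04 -0.15; 70 0.36 0.045 0.08 -0.09 0.062 -0.22; 70 0.452 0.06 0.11 -0.09 0.062 -0.22; 70 0.452 0.06 0.11 -0.09 0.062 -0.22"
}}

```text
time: 2.65
tool_pos: [0.48, -0.1827, 0.184]
tool_rot: [0.189, 0.712, 0.653, 0.175]
contact_force: [-0.4, 0.0, -1.1]
gripper_width: 0.704
grasp_force: 0.0
```

```bash
python3 - <<'E'
from plant import *
from h import *
s=state();print(s['time'],s['tool_pos'],s['joint_pos'])
plan(s,O+.186*U,RR);plan(s,O+.106*U,RR)
f=grab_frame('wrist');cv2.imwrite('pics/w1.png',f['color'][:,:,::-1])
W=cloud(f)
for n in ['end_plate']: print([(round(d['p'],2),np.round(d['at'],4).tolist()) for d in place_of('wrist',n)])
# plate-frame coords of cloud near the tab
Q=(W-O)@RR.as_matrix()  # x lateral, y normal, z=-up
m=(abs(Q[...,1])<.012)&(-Q[...,2]>.104)&(-Q[...,2]<.15)&(abs(Q[...,0])<.06)
q=Q[m]
if len(q): print(len(q),'lat',np.percentile(q[:,0],[2,50,98]),'norm',np.percentile(q[:,1],[2,50,98]),'top',np.percentile(-q[:,2],[50,98]))
E
```

```text
2.65 [ 0.48000602 -0.18270054  0.18404614] [-0.6604263  -0.5311233   2.24058749  0.3268389   1.0097443  -0.68931406]
shift [-0.002  0.    -0.002] turn [-0.002 -0.002 -0.   ] mm [-1.2  0.  -1.2] deg [-0.2 -0.2 -0. ]
shift [-0.003  0.001  0.158] turn [-0.002 -0.002 -0.   ] mm [-1.5  0.3 78.8] deg [-0.2 -0.2 -0. ]
[(0.76, [0.5705, -0.1949, 0.0234])]
1067 lat [-0.03105895  0.00309617  0.02712267] norm [-0.00567452 -0.00148973  0.0021067 ] top [0.14077746 0.14209285]
```

View pics/w1.png

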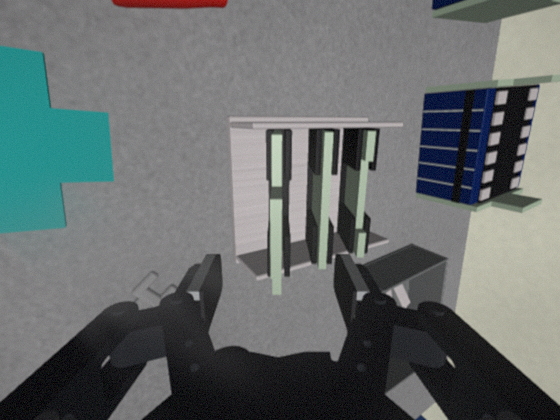

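The wrist view shows the tab edge at column 277, centred between the fingers (about 205 and 345), with the spacers behind at columns 322 and 362. I'll advance along the plate and close.

Call:
{"method": "jog_arm", "body": {
  "motion": "70 -0.006 -0.003 0.04 0 0 0; 70 -0.006 -0.003 0.08 0 0 0; 70 -0.006 -0.003 0.12 0 0 0; 70 -0.006 -0.003 0.155 0 0 0; 70 -0.006 -0.003 0.155 0 0 0"
}}

```text
time: 3.38
tool_pos: [0.5151, -0.1936, 0.1158]
tool_rot: [0.189, 0.715, 0.65, 0.174]
contact_force: [-1.7, 0.7, 0.2]
gripper_width: 0.699
grasp_force: 0.0
```

Call:
{"method": "jog_arm", "body": {
  "motion": "0 0 0 0 0 0 0; 0 0 0 0 0 0 0; 0 0 0 0 0 0 0; 0 0 0 0 0 0 0; 0 0 0 0 0 0 0"
}}

```text
time: 4.0
tool_pos: [0.5164, -0.193, 0.1182]
tool_rot: [0.191, 0.714, 0.651, 0.174]
contact_force: [-4.8, -0.6, 5.6]
gripper_width: 0.085
grasp_force: 59.9
```

```bash
python3 - <<'E'
from plant import *
from h import *
s=state();print(s['time'],s['tool_pos'],s['contact_force'],s['gripper_width'],s['grasp_force'])
Q=(np.array(s['tool_pos'])-O)@RR.as_matrix();print(Q)
E
```

```text
4.0 [ 0.51641049 -0.19298447  0.11820333] [-4.76948373 -0.58106348  5.58641526] 0.08453981054587008 59.87427234649658
[-0.00582567 -0.00078276 -0.10922857]
```

Call:
{"method": "jog_arm", "body": {
  "motion": "0 0 0 -0.02 0 0 0; 0 0 0 -0.06 0 0 0; 0 0 0 -0.11 0 0 0; 0 0 0 -0.16 0 0 0; 0 0 0 -0.21 0 0 0"
}}

```text
time: 4.62
tool_pos: [0.4625, -0.1869, 0.2074]
tool_rot: [0.188, 0.714, 0.651, 0.174]
contact_force: [-0.2, 0.2, -1.9]
gripper_width: 0.082
grasp_force: 59.4
```

```bash
python3 - <<'E'
from plant import *
from h import *
s=state();print(s['time'],s['tool_pos'],s['joint_pos'],s['contact_force'],s['gripper_width'],s['grasp_force'])
plan(s,[.45,.0,.36],RG);plan(s,G+[0,0,.106+.16],RG)
f=grab_frame('side');cv2.imwrite('pics/s2.png',f['color'][:,:,::-1])
E
```

```text
4.625 [ 0.46252434 -0.18690801  0.20740455] [-0.69692532 -0.5980884   2.24233676  0.32721153  1.08294252 -0.69796213] [-0.18011023  0.16356192 -1.8917296 ] 0.08215001897536987 59.44787263870239
shift [ 0.371  0.099 -0.294] turn [ 0.345  0.02  -0.083] mm [ 185.4   49.7 -146.8] deg [29.7  1.7 -7.1]
shift [ 0.809  0.248 -0.025] turn [ 0.345  0.02  -0.083] mm [404.6 124.  -12.7] deg [29.7  1.7 -7.1]
```

View pics/s2.png

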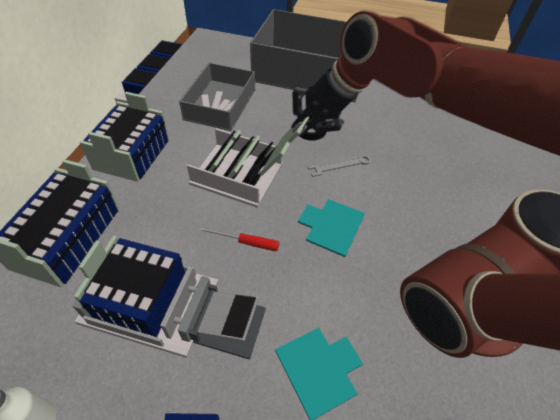

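The side view shows the plate held at (290,130), almost out of the slot along its lean. The spacers and bystanders haven't moved.

Call:
{"method": "jog_arm", "body": {
  "motion": "0 0.02 0.02 -0.1 0 0 0; 0 0.09 0.04 -0.19 0.05 0 -0.02; 0 0.19 0.06 -0.25 0.15 0.01 -0.04; 0 0.29 0.08 -0.294 0.25 0.015 -0.06; 0 0.371 0.099 -0.294 0.345 0.02 -0.083"
}}

```text
time: 5.3
tool_pos: [0.4512, 0.0015, 0.3635]
tool_rot: [0.003, 0.694, 0.72, 0.0]
contact_force: [0.7, -1.6, -3.4]
gripper_width: 0.082
grasp_force: 59.6
```

```bash
python3 - <<'E'
from plant import *
from h import *
s=state();print(s['time'],s['tool_pos'],s['joint_pos'],s['contact_force'],s['gripper_width'])
plan(s,G+[0,0,.109+.15],RG)
E
```

```text
5.3 [0.45122192 0.00145758 0.36346527] [-0.1603599  -0.41826133  1.80859981 -0.00259084  1.7468909  -0.1972526 ] [ 0.72717883 -1.57636544 -3.39385387] 0.08220954100219352
shift [0.4   0.313 0.179] turn [0.003 0.002 0.001] mm [199.8 156.3  89.4] deg [0.2 0.2 0.1]
```

Call:
{"method": "jog_arm", "body": {
  "motion": "0 0.09 0.07 0.02 0 0 0; 0 0.18 0.14 0.06 0 0 0; 0 0.28 0.22 0.11 0 0 0; 0 0.36 0.28 0.16 0 0 0; 0 0.4 0.313 0.179 0.003 0.002 0.001"
}}

```text
time: 5.92
tool_pos: [0.5998, 0.2069, 0.2662]
tool_rot: [-0.003, 0.695, 0.719, -0.003]
contact_force: [0.4, -0.7, -2.8]
gripper_width: 0.082
grasp_force: 59.8
```

```bash
python3 - <<'E'
from plant import *
from h import *
s=state();print(s['time'],s['tool_pos'],s['contact_force'],s['gripper_width'])
plan(s,G+[0,0,.109+.15],RG)
C=[]
for c in ['wrist','top','side']:
    f=grab_frame(c);W=cloud(f);cv2.imwrite(f'pics/{c}3.png',f['color'][:,:,::-1]);np.savez(c+'3.npz',W=W,c=f['color'],T=f['world_from_camera'],K=f['intrinsics'])
    print(c,[(round(d['p'],2),np.round(d['at'],4).tolist()) for t in('end_plate','gap') for d in place_of(c,t)])
    L=(W-G)@Ro.from_euler('z',2,degrees=True).as_matrix()
    # held plate
    q=L[(abs(L[...,0])<.03)&(abs(L[...,1])<.1)&(L[...,2]>.14)&(L[...,2]<.248)]
    if len(q)>30: print('plate',len(q),plane(q),np.percentile(q,[1,50,99],axis=0).round(4).tolist())
    # cell face / cell top edge, pusher
    q=L[(abs(L[...,1])<.06)&(abs(L[...,2]-.097)<.006)&(L[...,0]<.05)&(L[...,0]>-.03)]
    if len(q): print('celltop',len(q),np.percentile(q[:,0],[0,1,3,10]).round(4))
    q=L[(abs(L[...,1])<.06)&(abs(L[...,2]-.063)<.006)&(L[...,0]<.0)&(L[...,0]>-.05)]
    if len(q): print('pusher',len(q),np.percentile(q[:,0],[1,10,50,90,99]).round(4))
E
```

```text
5.925 [0.59982918 0.20690797 0.26622532] [ 0.40232494 -0.71692747 -2.83561636] 0.08163889431815086
shift [-0.001  0.001 -0.016] turn [-0.006 -0.     0.   ] mm [-0.4  0.6 -7.8] deg [-0.5 -0.   0. ]
wrist [(0.8, [0.6002, 0.2104, 0.1577]), (0.68, [0.2785, -0.1014, 0.0013]), (0.57, [0.3341, 0.2773, 0.0068]), (0.89, [0.5982, 0.2054, 0.0105])]
plate 1294 (array([-0.00120885,  0.05037822,  0.24192222]), array([ 0.99998313,  0.00374705, -0.00443756]), 1226) [[-0.005, -0.0662, 0.206], [-0.0013, 0.0539, 0.2429], [0.0029, 0.0732, 0.2463]]
celltop 4342 [0.0074 0.0078 0.0088 0.0118]
pusher 746 [-0.0206 -0.0199 -0.0165 -0.0126 -0.0114]
top [(0.81, [0.3287, 0.2738, 0.0044]), (0.74, [0.6014, 0.2093, 0.1595]), (0.56, [0.2817, -0.1061, 0.0047]), (0.93, [0.5975, 0.2029, 0.0161])]
plate 499 (array([-0.00317823, -0.02787653,  0.19599814]), array([-0.99996642, -0.0021787 ,  0.00790063]), 408) [[-0.0042, -0.069, 0.1463], [-0.0031, -0.0331, 0.1979], [0.0042, 0.0331, 0.2465]]
celltop 133 [0.0091 0.0102 0.0173 0.024 ]
pusher 178 [-0.0192 -0.0183 -0.0148 -0.0104 -0.0096]
side [(0.74, [0.2781, -0.1007, 0.0053]), (0.68, [0.3296, 0.2735, 0.0058]), (0.66, [0.6013, 0.2104, 0.1647]), (0.22, [0.4714, -0.4394, 0.0019])]
plate 2101 (array([-0.0039416,  0.0101127,  0.1989466]), array([ 9.99995153e-01, -3.06649071e-03, -5.39850348e-04]), 1916) [[-0.005, -0.0665, 0.1485], [-0.0039, 0.0177, 0.201], [0.0035, 0.0713, 0.2477]]
celltop 487 [0.0069 0.0073 0.0076 0.0083]
pusher 352 [-0.021  -0.0202 -0.0165 -0.0115 -0.0104]
```

View pics/wrist3.png

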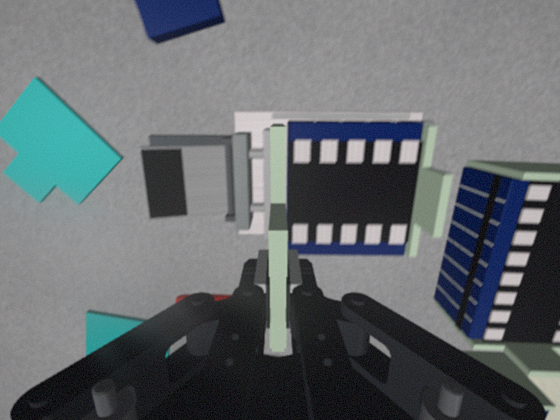

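View pics/side3.png

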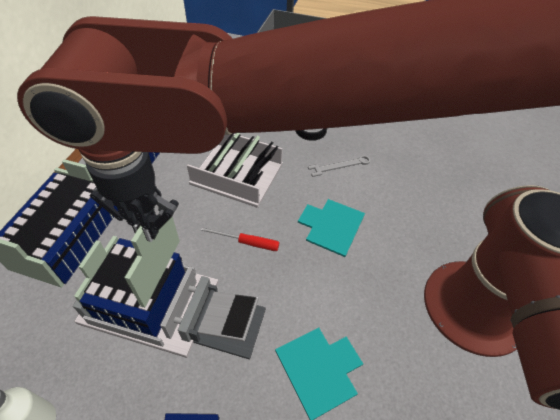

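The wrist view shows the plate (column 278) square above the gap, which lies between the pusher (about 243–270) and the cells (from 288). The side view shows it upright over the gap. I'll re-read the settled pose and correct.

```bash
python3 - <<'E'
from plant import *
from h import *
s=state();print(s['time'],s['tool_pos'],s['tool_rot'],s['contact_force'])
d=Ro.from_euler('z',2,degrees=True).apply([-.0015,-.003,0])
plan(s,s['tool_pos']+d+[0,0,-.08],RG)
f=grab_frame('side');W=cloud(f);L=(W-G)@Ro.from_euler('z',2,degrees=True).as_matrix()
q=L[(abs(L[...,0])<.012)&(abs(L[...,1])<.09)&(L[...,2]>.112)&(L[...,2]<.248)];print(np.percentile(q,[.5,1,2,50],axis=0).round(4).tolist())
E
```

```text
6.375 [0.60069699 0.20382403 0.2722017 ] [-4.09615123e-04  6.95798518e-01  7.18236667e-01  5.87219800e-04] [-0.02429368 -0.42923656 -2.05452868]
shift [-0.006 -0.003  0.16 ] turn [ 0.    -0.001 -0.002] mm [-3.1 -1.5 80. ] deg [ 0.  -0.1 -0.2]
[[-0.0048, -0.0677, 0.1483], [-0.0047, -0.0668, 0.1492], [-0.0046, -0.0644, 0.1502], [-0.0036, 0.0167, 0.201]]
```

Call:
{"method": "jog_arm", "body": {
  "motion": "0 -0.003 -0.003 0.04 0 0 0; 0 -0.003 -0.003 0.08 0 0 0; 0 -0.003 -0.003 0.12 0 0 0; 0 -0.003 -0.003 0.15 0 0 0; 0 -0.003 -0.003 0.15 0 0 0"
}}

```text
time: 7.05
tool_pos: [0.598, 0.2029, 0.1934]
tool_rot: [-0.002, 0.695, 0.719, -0.002]
contact_force: [0.7, -0.2, -2.0]
gripper_width: 0.081
grasp_force: 59.7
```

```bash
python3 - <<'E'
from plant import *
from h import *
f=grab_frame('wrist');g=grab_frame('top');k=grab_frame('side')
s=state();print(s['time'],s['tool_pos'],s['contact_force'])
for n,f in (('w',f),('t',g),('s',k)):
    W=cloud(f);L=(W-G)@Ro.from_euler('z',2,degrees=True).as_matrix()
    q=L[(abs(L[...,0])<.0065)&(abs(L[...,1])<.09)&(L[...,2]>.105)&(L[...,2]<.21)];print(n,len(q),'plate',np.percentile(q,[1,50,99],axis=0).round(4).tolist())
    for a,b in((.06,'rails'),):
        q=L[(abs(L[...,1])>.07)&(abs(L[...,1])<.1)&(abs(L[...,2]-.03)<.004)&(abs(L[...,0])<.02)];print(n,b,len(q),np.percentile(q[q[:,1]<0,1],[1,50,99]).round(4) if (q[:,1]<0).any() else'',np.percentile(q[q[:,1]>0,1],[1,50,99]).round(4) if (q[:,1]>0).any() else '')
plan(s,np.array(s['tool_pos'])+[0,0,-.1],RG)
E
```

```text
7.2 [0.59977113 0.20328082 0.19703543] [ 0.02163478  0.04284392 -2.28624532]
w 3010 plate [[-0.0064, -0.0684, 0.1685], [-0.0021, 0.029, 0.1945], [0.006, 0.069, 0.21]]
w rails 227  [0.0765 0.0792 0.082 ]
t 327 plate [[-0.0052, -0.0712, 0.1058], [-0.0039, -0.0346, 0.1505], [0.0036, 0.0146, 0.209]]
t rails 30 [-0.0839 -0.0812 -0.0718] 
s 1284 plate [[-0.006, -0.0638, 0.1059], [-0.0048, 0.0253, 0.1449], [0.0027, 0.0707, 0.2077]]
s rails 92 [-0.083  -0.0793 -0.0713] [0.0723 0.0799 0.0838]
shift [-0.  -0.   0.2] turn [ 0.    -0.001 -0.001] mm [ -0.1  -0.  100. ] deg [ 0.  -0.1 -0.1]
```

Call:
{"method": "jog_arm", "body": {
  "motion": "0 0 0 0.03 0 0 0; 0 0 0 0.06 0 0 0; 0 0 0 0.09 0 0 0; 0 0 0 0.12 0 0 0; 0 0 0 0.125 0 0 0"
}}

```text
time: 7.82
tool_pos: [0.5978, 0.2029, 0.1312]
tool_rot: [-0.002, 0.695, 0.719, -0.002]
contact_force: [-0.8, 0.2, -2.6]
gripper_width: 0.081
grasp_force: 59.8
```

Call:
{"method": "jog_arm", "body": {
  "motion": "0 0 0 0.005 0 0 0; 0 0 0 0.01 0 0 0; 0 0 0 0.014 0 0 0; 0 0 0 0.018 0 0 0; 0 0 0 0.018 0 0 0"
}}

```text
time: 8.45
tool_pos: [0.599, 0.2032, 0.1244]
tool_rot: [-0.001, 0.695, 0.719, -0.0]
contact_force: [-0.0, -0.9, -2.4]
gripper_width: 0.081
grasp_force: 59.8
```

Call:
{"method": "jog_arm", "body": {
  "motion": "0 0 0 0.002 0 0 0; 0 0 0 0.004 0 0 0; 0 0 0 0.004 0 0 0; 0 0 0 0.004 0 0 0; 0 0 0 0.004 0 0 0"
}}

```text
time: 9.07
tool_pos: [0.5995, 0.2035, 0.1236]
tool_rot: [-0.001, 0.695, 0.719, 0.001]
contact_force: [-1.7, 1.6, 5.7]
gripper_width: 0.084
grasp_force: 61.0
```

Call:
{"method": "jog_arm", "body": {
  "motion": "0 0 0 0.002 0 0 0; 0 0 0 0.002 0 0 0; 0 0 0 0.002 0 0 0; 0 0 0 0.002 0 0 0; 0 0 0 0.002 0 0 0"
}}

```text
time: 9.7
tool_pos: [0.5998, 0.2036, 0.1237]
tool_rot: [-0.0, 0.695, 0.719, 0.001]
contact_force: [-3.9, 0.8, 9.1]
gripper_width: 0.083
grasp_force: 61.6
```

```bash
python3 - <<'E'
from plant import *
from h import *
s=state();print(s['time'],s['tool_pos'],s['contact_force'])
C=[]
for c in('side','top'):
    f=grab_frame(c);W=cloud(f);L=(W-G)@Ro.from_euler('z',2,degrees=True).as_matrix()
    q=L[(abs(L[...,0]+.001)<.008)&(abs(L[...,1])<.09)&(L[...,2]>.03)&(L[...,2]<.15)]
    print(c,len(q),np.percentile(q,[1,50,99],axis=0).round(4).tolist())
    q=q[(abs(q[:,1])>.036)&(abs(q[:,1])<.068)&(q[:,2]>.08)];print('shoulder',np.percentile(q[:,2],[50,90,98]) if len(q) else '')
    im=f['color'][:,:,::-1];C.append(cv2.resize(im[220:360,70:270] if c=='side' else im[80:225,110:310],(400,285),interpolation=2))
    print([(round(d['p'],2),np.round(d['at'],4).tolist()) for d in place_of(c,'end_plate')][:3])
cv2.imwrite('pics/c4.png',np.hstack(C))
E
```

```text
9.7 [0.59978978 0.20355044 0.12369504] [-3.93419426  0.77290409  9.06635835]
side 923 [[-0.0069, -0.0662, 0.0315], [-0.0046, 0.0281, 0.0861], [0.0042, 0.0792, 0.1445]]
shoulder [0.09837559 0.10083318 0.10142505]
[(0.76, [0.3311, 0.2737, 0.0045]), (0.56, [0.2745, -0.1013, 0.0066])]
top 299 [[-0.0078, -0.0817, 0.0311], [-0.0029, -0.0314, 0.089], [0.0061, 0.0117, 0.1445]]
shoulder [0.09977471 0.10197101 0.10410086]
[(0.85, [0.3308, 0.2751, 0.0036]), (0.8, [0.2789, -0.1047, 0.0046]), (0.5, [0.6026, 0.2055, 0.0142])]
```

View pics/c4.png

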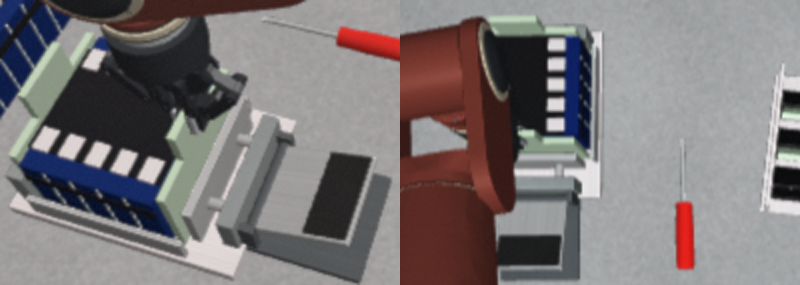

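The plate's shoulders are 100–101 mm above the gap floor and the wrist reads a 9 N reaction, so it stands fully home (left crop, plate at about (205,150)). Releasing now.

Call:
{"method": "jog_arm", "body": {
  "motion": "0 0 0 -0.003 0 0 0; 12 0 0 -0.003 0 0 0; 20 0 0 -0.003 0 0 0; 35 0 0 -0.003 0 0 0; 35 0 0 -0.003 0 0 0"
}}

```text
time: 10.52
tool_pos: [0.599, 0.2031, 0.1228]
tool_rot: [-0.001, 0.695, 0.719, -0.0]
contact_force: [0.3, 0.7, 0.1]
gripper_width: 0.351
grasp_force: 0.0
```

Call:
{"method": "jog_arm", "body": {
  "motion": "35 0 0 -0.02 0 0 0; 35 0 0 -0.06 0 0 0; 35 0 0 -0.12 0 0 0; 35 0 0 -0.2 0 0 0; 35 0 0 -0.2 0 0 0"
}}

```text
time: 11.15
tool_pos: [0.602, 0.2037, 0.2303]
tool_rot: [0.002, 0.695, 0.719, 0.005]
contact_force: [-0.9, 0.1, -0.1]
gripper_width: 0.348
grasp_force: 0.0
```

```bash
python3 - <<'E'
from plant import *
from h import *
f=grab_frame('side');print([(round(d['p'],2),np.round(d['at'],4).tolist()) for d in place_of('side','pedal_pad')])
print([(round(d['p'],2),np.round(d['at'],4).tolist()) for d in place_of('wrist','pedal_pad')])
g=grab_frame('wrist');print([(round(d['p'],2),np.round(d['at'],4).tolist()) for d in place_of('wrist','pedal_pad')])
for f in(f,g):
    W=cloud(f);L=(W-G)@Ro.from_euler('z',2,degrees=True).as_matrix()
    q=L[(abs(L[...,0])<.012)&(abs(L[...,1])<.07)&(L[...,2]>.07)&(L[...,2]<.145)];c,n,k=plane(q);print('plate',c.round(4),n.round(3),k,np.percentile(q[:,2],99))
    p=W[(f['color'].max(-1)<60)&(abs(L[...,0]+.14)<.04)&(abs(L[...,1])<.05)&(L[...,2]>.02)]
    print('pad',len(p),p.mean(0) if len(p) else'')
s=state();print(s['time'],s['tool_pos'],s['contact_force'],s['gripper_width'])
pad=G+Ro.from_euler('z',2,degrees=True).apply([-.142,0,.052]);print(pad)
plan(s,pad+[0,0,.15],RG);plan(s,pad+[0,0,.03],RG)
cv2.imwrite('pics/w5.png',g['color'][:,:,::-1])
E
```

```text
[(0.55, [0.4612, 0.2009, 0.0647])]
[(0.65, [0.463, 0.1994, 0.0672])]
[(0.77, [0.4642, 0.1976, 0.0656]), (0.4, [0.5998, 0.2062, 0.0132])]
plate [-0.0048  0.0038  0.1001] [-1.     0.003  0.005] 729 0.14112542801077269
pad 1149 [0.45325475 0.20785533 0.19897073]
plate [0.0009 0.0081 0.1184] [0.988 0.077 0.135] 1096 0.141359990776542
pad 3020 [0.46042458 0.20669379 0.06640492]
11.4 [0.59847077 0.20295679 0.22173977] [-0.01306115 -0.01980436 -1.0615537 ] 0.35304605345194684
[0.4585865  0.20154427 0.067     ]
shift [ 0.006 -0.28   0.01 ] turn [-0.002 -0.001 -0.001] mm [   3.2 -139.8    5.2] deg [-0.2 -0.  -0.1]
shift [ 0.006 -0.279  0.25 ] turn [-0.002 -0.001 -0.001] mm [   3.1 -139.4  125.2] deg [-0.2 -0.  -0.1]
```

View pics/w5.png

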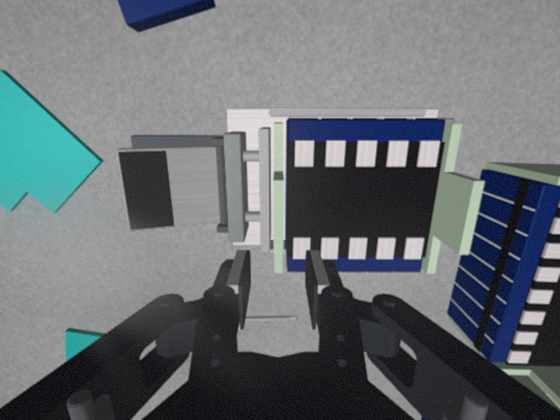

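The wrist view shows the plate standing at column 278 between pusher (265) and cells (288). The pedal's pad is at (147,190). I'll shut the fingers and move over the pad.

Call:
{"method": "jog_arm", "body": {
  "motion": "0 0 -0.08 0 0 0 0; 0 0.003 -0.17 0 0 0 0; 0 0.006 -0.25 0.05 0 0 0; 0 0.006 -0.279 0.11 0 0 0; 0 0.006 -0.279 0.17 -0.002 0 0"
}}

```text
time: 12.02
tool_pos: [0.4578, 0.2015, 0.1363]
tool_rot: [-0.0, 0.695, 0.719, 0.0]
contact_force: [0.4, 0.5, -0.8]
gripper_width: -0.003
grasp_force: 0.0
```

Call:
{"method": "jog_arm", "body": {
  "motion": "0 0 0 0.02 0 0 0; 0 0 0 0.05 0 0 0; 0 0 0 0.08 0 0 0; 0 0 0 0.1 0 0 0; 0 0 0 0.1 0 0 0"
}}

```text
time: 12.65
tool_pos: [0.4592, 0.2015, 0.0873]
tool_rot: [-0.0, 0.695, 0.719, 0.0]
contact_force: [0.2, 0.1, -0.1]
gripper_width: 0.006
grasp_force: 0.0
```

```bash
python3 - <<'E'
from plant import *
from h import *
s=state();print(s['time'],s['tool_pos'],s['contact_force'],s['gripper_width'])
plan(s,[.460,.2015,.067],RG);plan(s,[.458,.2015,.047],RG)
E
```

```text
12.65 [0.45917635 0.2015075  0.08734015] [ 0.20186666  0.06365858 -0.06478267] 0.0055177230079287536
shift [-0.     0.002  0.041] turn [-0.    -0.001 -0.001] mm [-0.1  0.8 20.3] deg [-0.  -0.  -0.1]
shift [-0.    -0.002  0.081] turn [-0.    -0.001 -0.001] mm [-0.  -1.2 40.3] deg [-0.  -0.  -0.1]
```

Press down gradually to near the stop, then creep.

Call:
{"method": "jog_arm", "body": {
  "motion": "0 0 0 0.025 0 0 0; 0 0 0 0.038 0 0 0; 0 0 0 0.05 0 0 0; 0 0 0 0.062 0 0 0; 0 0 0 0.07 0 0 0"
}}

```text
time: 13.28
tool_pos: [0.4598, 0.2019, 0.0537]
tool_rot: [-0.0, 0.695, 0.719, 0.001]
contact_force: [-2.4, -0.2, 6.7]
gripper_width: 0.002
grasp_force: 3.2
```

Call:
{"method": "jog_arm", "body": {
  "motion": "0 0 0 0.003 0 0 0; 0 0 0 0.006 0 0 0; 0 0 0 0.009 0 0 0; 0 0 0 0.012 0 0 0; 0 0 0 0.012 0 0 0"
}}

```text
time: 13.9
tool_pos: [0.4592, 0.2019, 0.0478]
tool_rot: [-0.001, 0.695, 0.719, 0.0]
contact_force: [-6.0, -0.2, 7.6]
gripper_width: 0.004
grasp_force: 3.7
```

Call:
{"method": "jog_arm", "body": {
  "motion": "0 0 0 0.002 0 0 0; 0 0 0 0.004 0 0 0; 0 0 0 0.006 0 0 0; 0 0 0 0.008 0 0 0; 0 0 0 0.008 0 0 0"
}}

```text
time: 14.52
tool_pos: [0.4592, 0.202, 0.0458]
tool_rot: [-0.001, 0.695, 0.719, -0.0]
contact_force: [-11.8, -2.0, 20.6]
gripper_width: -0.001
grasp_force: 10.2
```

The force jumped to 20 N with little travel, so the pedal is at its stop. Hold and check.

Call:
{"method": "jog_arm", "body": {
  "motion": "0 0 0 0.001 0 0 0; 0 0 0 0.001 0 0 0; 0 0 0 0.001 0 0 0; 0 0 0 0.001 0 0 0; 0 0 0 0.001 0 0 0"
}}

```text
time: 15.15
tool_pos: [0.4592, 0.202, 0.0458]
tool_rot: [-0.001, 0.695, 0.719, -0.0]
contact_force: [-14.6, -3.2, 24.6]
gripper_width: -0.0
grasp_force: 11.5
```

```bash
python3 - <<'E'
from plant import *
from h import *
s=state();print(s['time'],s['tool_pos'],s['contact_force'])
f=grab_frame('side');W=cloud(f);L=(W-G)@Ro.from_euler('z',2,degrees=True).as_matrix()
q=L[(abs(L[...,0]+.1)<.02)&(abs(L[...,1])<.04)&(L[...,2]>.01)&(L[...,2]<.06)]
c,n,k=plane(q);print('pedal',c,n,k,'angle',np.arctan2(n[0],n[2]))
q=L[(abs(L[...,0])<.012)&(abs(L[...,1])<.07)&(L[...,2]>.07)&(L[...,2]<.145)];c,n,k=plane(q);print('plate',c.round(4),n.round(3),k,np.percentile(q[:,2],99))
E
```

```text
15.15 [0.45921159 0.20201407 0.0457629 ] [-14.64882093  -3.19407079  24.57556515]
pedal [-0.09899402  0.0155377   0.02500095] [-0.02806205  0.01059241 -0.99955006] 374 angle -3.1135253465003006
plate [-0.0021  0.0035  0.0999] [-1.     0.004  0.005] 722 0.14112931484814767
```

The pedal is about 0.03–0.04 rad above level, which is its stop, and the plate moved about 3 mm towards the cells, still upright. Now let it up and retreat.

Call:
{"method": "jog_arm", "body": {
  "motion": "0 0 0 -0.012 0 0 0; 0 0 0 -0.025 0 0 0; 0 0 0 -0.04 0 0 0; 0 0 0 -0.055 0 0 0; 0 0 0 -0.075 0 0 0"
}}

```text
time: 15.82
tool_pos: [0.4583, 0.2014, 0.0795]
tool_rot: [-0.001, 0.695, 0.719, -0.0]
contact_force: [0.3, 0.2, 0.1]
gripper_width: 0.001
grasp_force: 0.0
```

Call:
{"method": "jog_arm", "body": {
  "motion": "0 0 0 -0.06 0 0 0; 0 0 0 -0.15 0 0 0; 0 0 0 -0.25 0 0 0; 0 0 0 -0.32 0 0 0; 0 0 0 -0.32 0 0 0"
}}

```text
time: 16.45
tool_pos: [0.4605, 0.2019, 0.2437]
tool_rot: [0.001, 0.695, 0.719, 0.003]
contact_force: [-0.1, 0.3, -0.7]
gripper_width: 0.002
grasp_force: 0.0
```

```bash
python3 - <<'E'
from plant import *
from h import *
f=grab_frame('side');W=cloud(f);L=(W-G)@Ro.from_euler('z',2,degrees=True).as_matrix()
q=L[(abs(L[...,0]+.1)<.02)&(abs(L[...,1])<.04)&(L[...,2]>.01)&(L[...,2]<.06)]
c,n,k=plane(q);n*=np.sign(n[2]);print('pedal',c,'angle',np.arctan2(n[0],n[2]))
q=L[(abs(L[...,0])<.012)&(abs(L[...,1])<.07)&(L[...,2]>.07)&(L[...,2]<.145)];c,n,k=plane(q);print('plate',c.round(4),n.round(3),k,np.percentile(q[:,2],99))
for t in('spacer_plain','spacer_eared','screwdriver','tape_roll'): print(t,[(round(d['p'],2),np.round(d['at'],3).tolist()) for d in place_of('side',t)][:1])
s=state();print(s['time'],s['tool_pos'],s['contact_force'])
cv2.imwrite('pics/s6.png',f['color'][:,:,::-1])
E
```

```text
pedal [-0.09964982  0.00071865  0.0342026 ] angle 0.3033583353646119
plate [-0.0021  0.0034  0.0995] [ 1.    -0.005 -0.008] 717 0.14119967738208553
spacer_plain []
spacer_eared []
screwdriver []
tape_roll []
16.7 [0.45822078 0.20115752 0.23783162] [-0.76443978 -0.00188384  0.12862166]
```

View pics/s6.png

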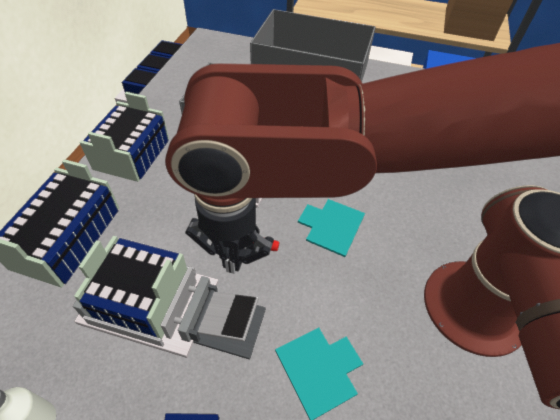

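The side view shows the plate standing tab up at the cells (170,280), with the pedal back up (0.30 rad) and the arm clear. I'll check the spacers from the top camera, then hand in.

```bash
python3 - <<'E'
from plant import *
import numpy as np
grab_frame('top')
for t in('spacer_plain','spacer_eared','tape_roll'): print(t,[(round(d['p'],2),np.round(d['at'],3).tolist()) for d in place_of('top',t)][:1])
print(job_done())
E
```

```text
spacer_plain [(0.9, [0.624, -0.204, 0.023])]
spacer_eared [(0.75, [0.678, -0.203, 0.022])]
tape_roll [(0.87, [0.471, -0.439, -0.004])]
the job is handed in; nothing more can be done
None
```

The end plate stands tab up and fully home in the fixture gap; the pedal was pressed to its stop, held and came back up, both spacers and the tape roll measured unmoved, the screwdriver was not re-measured at the end, and the job was handed in at about 17 s of the 54 s allowed.

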